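# Pull the broken wax ingot and seal it under the double lid

### The job

One of the four hexagonal beeswax ingots on the white board is broken off on one side: put it into the white pot, lowering it in rather than dropping it, and leave the three whole ones and everything else where they are. Then lift the two nested lids together by the steel knob of the inner (blue) lid, lower them gently onto the pot so that the inner lid sits fully home in the mouth, and let go. Finally take the outer (brass) lid alone by its black collar, raise it until it is about 10 cm above where it sat, leaving the inner lid seated and untouched, and finish while still holding it there, level, over the pot.

Things in the scene. Friction and masses are not known exactly. Their poses are not given: they have to be found in the camera images.
- broken_center (a point): broken beeswax ingot: amber hexagonal prism 34 mm tall, loose, 30 g, in one of four places on the board, any yaw; one vertex side is broken off flat, break face paler. Point half-way up, midway along what is left of the two parallel flats facing own +y and -y, 40 mm apart (grip across these). Break face 10 mm off along own +x, remaining vertex 19 mm along own -x. Own z up
- ingot1_center (a point): one of the three whole beeswax ingots: regular hexagonal prism, amber yellow, 40 mm across flats, 34 mm tall, standing on the board; point at its centre. Own z up, two of its flats face its own +y and -y. To be left alone
- ingot2_center (a point): one of the three whole beeswax ingots: regular hexagonal prism, amber yellow, 40 mm across flats, 34 mm tall, standing on the board; point at its centre. Own z up, two of its flats face its own +y and -y. To be left alone
- ingot3_center (a point): one of the three whole beeswax ingots: regular hexagonal prism, amber yellow, 40 mm across flats, 34 mm tall, standing on the board; point at its centre. Own z up, two of its flats face its own +y and -y. To be left alone
- board: white inspection board under the ingots, 210 x 210 x 6 mm, fixed; origin at the centre of its underside
- pot_rim (a point): open round white pot with a blue band, fixed on the table; point at the centre of its mouth, level with the rim, 50 mm above the table. Inside diameter 100 mm, outside 108 mm, inner floor 45 mm below the rim. The rim carries the inner lid
- knob (a point): upright round steel knob of the inner (blue) lid, 22 mm diameter, standing up through the outer lid's collar. Point on its axis, half-way up the part above the collar: knob top 13 mm above it, collar top 15 mm below it. Own z up, round. Lifting it carries both lids (together about 350 g). With the inner lid home on the pot the point is 49 mm above the rim
- inner_flange (a point): inner lid, blue, loose, 200 g: point at the centre of the underside of its flange (110 mm diameter, 5 mm thick), 49 mm below the knob point. Below the flange a plug, 92 mm diameter, 6 mm deep, goes into the pot's mouth; it stands on the table at the start. Seated, the flange rests on the rim and this point meets the pot_rim point
- collar (a point): outer lid, brass, loose, 150 g, 122 mm diameter, lying on the inner lid; black collar (tube) in its middle, 46 mm outside, 34 mm inside, 24 mm tall. Point on the axis half-way up the collar, 12 mm above the lid's flat top; 27 mm below the knob point when nested (knob top then 40 mm above). Skirt reaches 26 mm below the point, 3 mm loose round the inner lid. Own z up, round
- honey_jar: closed jar of honey with a brass cap, 72 mm diameter, 110 mm tall, loose; bystander, not to be disturbed; origin at the centre of its underside
- tub_dark: small tub of dark honey, white lid, 72 mm diameter, 44 mm tall, loose; bystander, not to be disturbed; origin at the centre of its underside
- tub_light: small tub of light honey, white lid, 72 mm diameter, 44 mm tall, loose; bystander, not to be disturbed; origin at the centre of its underside
- label_roll: yellow roll of labels (ring), 76 mm diameter, 22 mm tall, loose; bystander, not to be disturbed; origin at the centre of its underside
- spatula: spatula about 180 mm long lying on the table, loose; bystander, not to be disturbed; origin at the centre of its underside

How it is judged:
By the outcome, as a careful person would: the job done as asked, in the order asked, and still so for the second after the job is handed in, while the arm keeps its last pose, push and grip.
It also fails if it takes over 53 s, if anything falls off the work surface, if the arm or the gripper's body presses on something with over 40 N, if the wrist force passes 120 N, or if a joint passes its speed limit or range.

### The arm

A 7-joint arm with a two-finger parallel gripper is mounted at the origin on the work surface. World frame = base frame: x ahead of the robot, y to its left, z up, the work surface at z = 0. Lengths are in m, angles in rad, forces in N, time in s.
With the tool pointing down it reaches from about 0.425 to 0.95 m from the base axis. Payload 4.7 kg.
Tool frame: the origin (TCP) lies at the very end of the fingers, on their centre line; the grasp point (between the pads) lies arm.pinch_z behind it (arm.pinch_z is the distance from the TCP to the grasp point, in m); z points along the fingers, y is the direction in which the jaws open and shut (so a half turn about z gives the same grasp; the last joint's range is limited). The gripper opens to 85 mm and grips with 20 to 120 N. Pads are 22 mm wide; open, the fingers measure 114 mm over their backs; the gripper's body (76 mm by 85 mm) begins 54 mm behind the grasp point. The pads swing forward as they close: fully open they stand 13 mm farther back than shut.
Start: joints at [-1.176, 0.469, -0.049, 1.532, 0.024, 1.141, -0.082], TCP at [0.278, 0.615, 0.231] pointing down, gripper open.
Joint ranges: [-2.59, 2.59], [-0.33, 1.99], [-1.39, 1.29], [0.1, 2.45], [-1.04, 4.18], [0.21, 1.99], [-2.66, 2.66]. Speed limits (rad/s): [2.57, 2.57, 3.14, 3.14, 3.14, 3.14, 3.14].

### API

Orientations are given as a unit quaternion [w, x, y, z].
In Python, from workcell import arm gives the robot as it stands.
- The arm moves only by the tool move_arm, never from a script. Its argument "commands" is one flat list of numbers, 7 for each row, row after row: the gripper command: -1 is shut, 1 is fully open, values between are in proportion, then the shift along the world's x, y, z scaled (see below), then the turn, a rotation vector about the world's x, y, z scaled (see below). A call has exactly 8 rows; each row shifts and turns the pose as measured when the row begins; what a row does not reach is not made up. The controller multiplies each number of a shift by 250 mm and each number of a turn by 45 degrees. A row lasts 1/8 s, in which the tool goes at most 62.5 mm and 10.7 degrees, less where a joint would pass 70% of its speed; a pose out of reach is approached as far as the arm can. A call with a number of a shift or a turn outside -1 to 1 is refused whole. A call with a gripper value outside its range is refused whole. The fingers move at their own pace and stop on an object; the grip force is fixed at half the most. Time passes only in rows, so rows that do not move let the fingers close, or fill a call up. It gives the time, the measured TCP pose, the force and the opening at its end, in the units of the state.
- arm.state(): the state, without advancing time (a new reading comes with each control period).
- arm.camera(name): name is "side" or "top" or "wrist"; returns a dict with "image" (480x640x3 uint8, red, green, blue), "z_map" (480x640 float32, m along the optical axis (not along the pixel's ray), 0 where there is no reading), "camera_matrix" (3x3 intrinsics, pixels), "R" (3x3) and "t" (3): a world point X has camera coordinates R X + t. Camera axes: x right, y down, z forward; pixel columns grow to the right and rows downward; lengths in m; the calibration is good to about 2 mm. A picture is of the moment at which its call begins.
- arm.finish_job(): hands the job in, once; it reports no verdict.
The state is a dict: "time": time; "q": joint angles; "qd": joint speeds; "effort": joint torques, N m; "eef_pos": TCP position; "orientation": TCP orientation; "contact_force": force on the tool from outside, world axes, zero at the start; "torque": the same for the moment, N m; "finger_gap": finger opening in m.
Only numpy, scipy, OpenCV 4.12 (cv2) and the standard library are available. Lean on these libraries where they do the work, as an engineer would, in place of code of your own. Each camera call takes 0.05 s, during which the arm holds its last target.

## Working session

There is one attempt and no reset: what is moved stays moved. The work goes in short steps, Python scripts to look and compute and a tool call to move; the robot and the scene stay as the last step left them, time stands still between calls to the robot, and variables do not carry over. Pictures are saved under pics/ and viewed, and the job is handed in when it is done.

Besides the shell and the picture viewer there is one more tool, called after "Request:" as name(argument=value, ...), one argument or row to a line, values as JSON. move_arm: Moves the arm, as the interface text tells. Shifts and turns lie within -1 to 1; 1 stands for 250 mm of shift or 45 degrees of turn. Its arguments: {"type":"object","properties":{"commands":{"type":"array","items":{"type":"number","minimum":-1,"maximum":1}}},"required":["commands"]}

```bash
ls; mkdir -p pics; python3 - <<'E'
from workcell import arm
import cv2,numpy as np,pickle
print(arm.pinch_z, arm.state())
for n in ["side","top"]:
    c=arm.camera(n); cv2.imwrite(f"pics/{n}0.png",c["image"][:,:,::-1]); pickle.dump(c,open(f"{n}0.pkl","wb"))
    print(n,c["camera_matrix"].tolist(),c["R"].tolist(),c["t"])
E
```

```text
pics
0.0187 {'time': 0.0, 'q': array([-1.17589882,  0.46947859, -0.04862007,  1.53368727,  0.02405989,
        1.14096646, -0.08228352]), 'qd': array([-8.68605383e-04,  9.82316038e-04,  1.07017327e-03, -8.09676517e-05,
        7.21508667e-05,  2.13458599e-03, -1.40131332e-04]), 'effort': array([-7.26002472e-04, -5.10303104e+01, -4.76485142e-02, -2.37721807e+01,
        1.05681768e-02,  7.42711447e-03, -3.48864681e-06]), 'eef_pos': array([0.27730636, 0.61477788, 0.23023924]), 'orientation': array([-1.94762575e-04,  2.10290246e-01,  9.77638510e-01, -9.58539159e-04]), 'contact_force': array([ 0.30470447, -0.1715388 ,  0.12371483]), 'torque': array([ 0.02122932, -0.00117057,  0.02043496]), 'finger_gap': 0.0852685931009053}
side [[441.8437438397401, 0.0, 325.27472294397455], [0.0, 441.8437438397401, 244.32371429010553], [0.0, 0.0, 1.0]] [[-0.8455015354284994, -0.5339556802049182, 0.004299437748528391], [-0.4119373536782565, 0.6471239751838073, -0.6415124140551471], [0.3397569281598322, -0.5441708300885031, -0.7671006045155904]] [0.50338399 0.30322948 1.02169578]
top [[507.2784472679509, 0.0, 324.26392473344646], [0.0, 507.2784472679509, 246.67049317083388], [0.0, 0.0, 1.0]] [[-0.029617267085712776, -0.9995188175226483, -0.009216881712424579], [-0.9914163616171823, 0.030549423341607998, -0.12712328917725624], [0.12734369009936314, 0.005372722924410869, -0.9918440998666347]] [0.00878134 0.6204088  1.28795922]
```

View pics/side0.png

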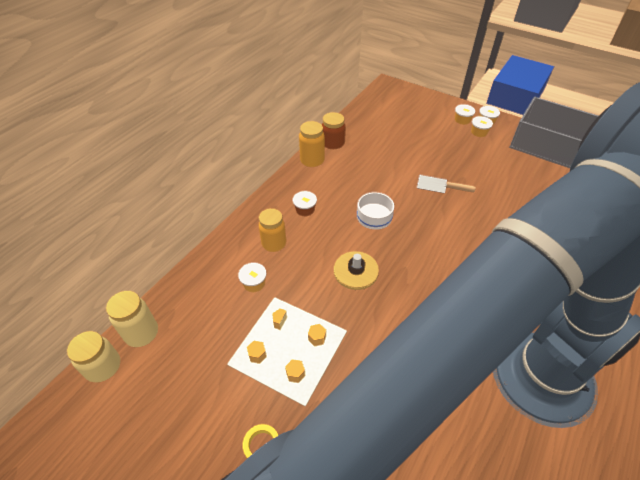

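View pics/top0.png

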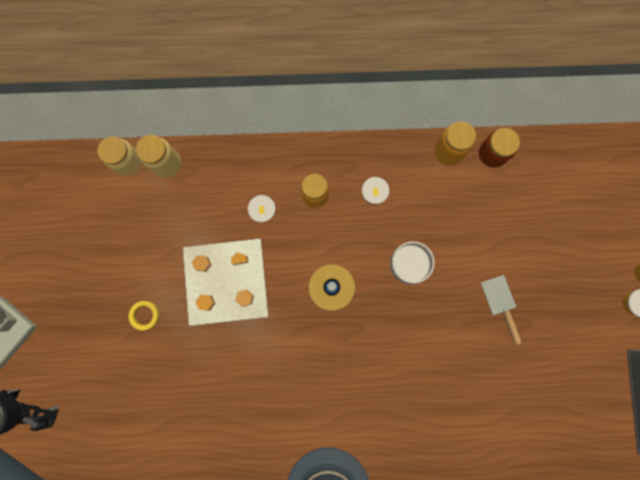

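The top view shows the board with its ingots at (201,263), (205,302), (245,298) and the broken one at (240,259). The lids are at (332,287) and the pot at (413,262). Next I measure them.

```bash
cat > h.py <<'E'
import numpy as np,cv2,pickle
def world(c):
    K=c["camera_matrix"];z=c["z_map"];v,u=np.mgrid[:z.shape[0],:z.shape[1]]
    P=np.stack([(u-K[0,2])/K[0,0]*z,(v-K[1,2])/K[1,1]*z,z],-1)
    return (P-c["t"])@c["R"]
def proj(c,X):
    p=c["camera_matrix"]@(c["R"]@np.asarray(X)+c["t"]);return p[:2]/p[2]
def circ(p):
    A=np.c_[2*p,np.ones(len(p))];s=np.linalg.lstsq(A,(p**2).sum(1),rcond=None)[0]
    return s[:2],np.sqrt(s[2]+s[0]**2+s[1]**2)
E
python3 - <<'E'
from h import *
c=pickle.load(open("top0.pkl","rb"));W=world(c);s=pickle.load(open("side0.pkl","rb"));S=world(s)
for n,(u,v) in dict(broken=(240,259),knob=(331,286),brass=(318,287),potfloor=(413,262),rim=(391,262),board=(225,280),table=(300,330),jar=(315,183),tub=(375,190),tub2=(262,208)).items():
    print(n,W[v,u].round(4), c["z_map"][v,u])
for n,(u,v) in dict(broken=(279,317),knob=(357,256),brass=(345,275),table=(400,300)).items(): print('side',n,S[v,u].round(4))
for nm,M,box in (("top",W,None),("side",S,None)):
    def sel(x0,y0,r,z0,z1):
        d=np.hypot(M[...,0]-x0,M[...,1]-y0);return M[(d<r)&(M[...,2]>z0)&(M[...,2]<z1)]
    L=W[287,318];x0,y0=W[286,331,:2]
    for lo,hi in((.015,.04),(.04,.06),(.075,.1)):
        p=sel(x0,y0,.075,lo,hi);
        if len(p): print(nm,'lid',lo,len(p),p.mean(0).round(4),np.median(p[:,2]).round(4),((p.max(0)+p.min(0))/2).round(4),np.ptp(p,axis=0).round(4))
    x0,y0=W[262,413,:2]
    p=sel(x0,y0,.065,.04,.06);print(nm,'rim',len(p),p.mean(0),((p.max(0)+p.min(0))/2).round(4),np.ptp(p,axis=0).round(4),circ(p[:,:2]))
    x0,y0=W[259,240,:2]
    p=sel(x0,y0,.03,.035,.05);print(nm,'broken',len(p),p.mean(0),((p.max(0)+p.min(0))/2).round(4),np.ptp(p,axis=0).round(4))
for n,c,(x,y) in(("top",c,(240,259)),("side",s,(279,317)),):
    im=c["image"][y-30:y+30,x-40:x+40,::-1];cv2.imwrite(f"pics/{n}b.png",cv2.resize(im,None,fx=10,fy=10,interpolation=cv2.INTER_CUBIC))
E
```

```text
broken [0.5956 0.2125 0.0316] 1.3335954
knob [ 0.5156 -0.0242  0.0706] 1.2834626
brass [0.5169 0.0099 0.0127] 1.3412737
potfloor [ 0.5762 -0.2454  0.0057] 1.3543397
rim [ 0.5767 -0.185   0.0196] 1.3409814
board [0.5433 0.2573 0.0068] 1.3517828
table [ 0.4056  0.0609 -0.0009] 1.3408173
jar [0.7746 0.0083 0.1064] 1.2811159
tub [ 0.7666 -0.1485  0.0445] 1.340614
tub2 [0.7273 0.1509 0.0456] 1.3361433
side broken [0.5898 0.2193 0.0403]
side knob [ 0.5137 -0.0257  0.0692]
side brass [0.5276 0.0083 0.014 ]
side table [ 0.3704 -0.009  -0.0007]
top lid 0.015 1079 [ 0.5154 -0.0257  0.019 ] 0.0178 [ 0.5172 -0.0259  0.0275] [0.1189 0.1193 0.0249]
top lid 0.04 62 [ 0.5155 -0.0276  0.043 ] 0.0424 [ 0.5158 -0.0256  0.0479] [0.0438 0.044  0.0155]
top rim 247 [ 0.5722961  -0.23940124  0.0490887 ] [ 0.5733 -0.2382  0.0487] [0.1063 0.1077 0.0172] (array([ 0.57263463, -0.23786814]), np.float64(0.05157541464883508))
top broken 140 [0.59687254 0.21572064 0.04079269] [0.5978 0.2147 0.0412] [0.0311 0.0403 0.0112]
side lid 0.015 729 [ 0.509  -0.0194  0.0196] 0.0168 [ 0.5127 -0.0248  0.0274] [0.1212 0.1214 0.0249]
side lid 0.04 66 [ 0.5101 -0.0187  0.047 ] 0.0439 [ 0.5136 -0.0235  0.0499] [0.0426 0.0362 0.0197]
side rim 249 [ 0.56811271 -0.23719808  0.0463468 ] [ 0.5688 -0.2387  0.0473] [0.1073 0.1125 0.0146] (array([ 0.56949386, -0.2373213 ]), np.float64(0.05181683857858317))
side broken 148 [0.59371154 0.2161039  0.03928439] [0.5954 0.2154 0.04  ] [0.0302 0.0407 0.009 ]
```

```bash
ls pics
```

```text
side0.png
sideb.png
top0.png
topb.png
```

View pics/topb.png

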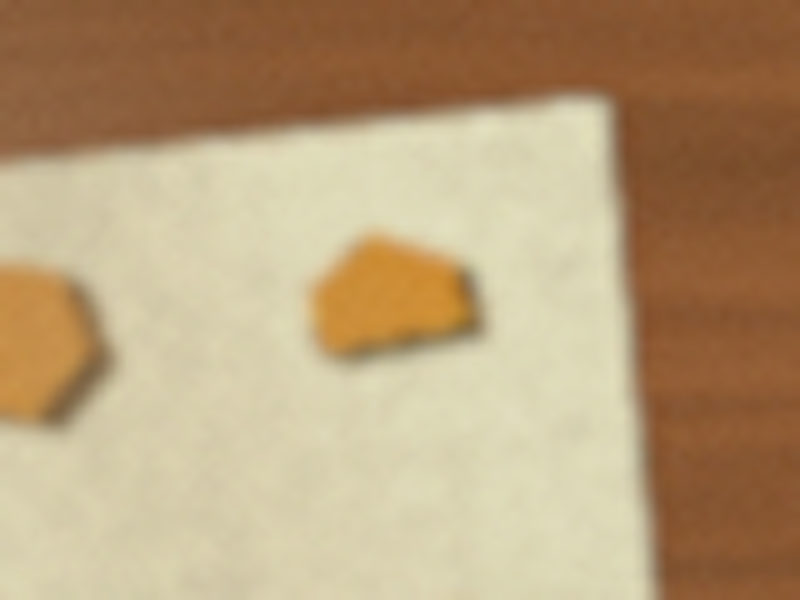

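View pics/sideb.png

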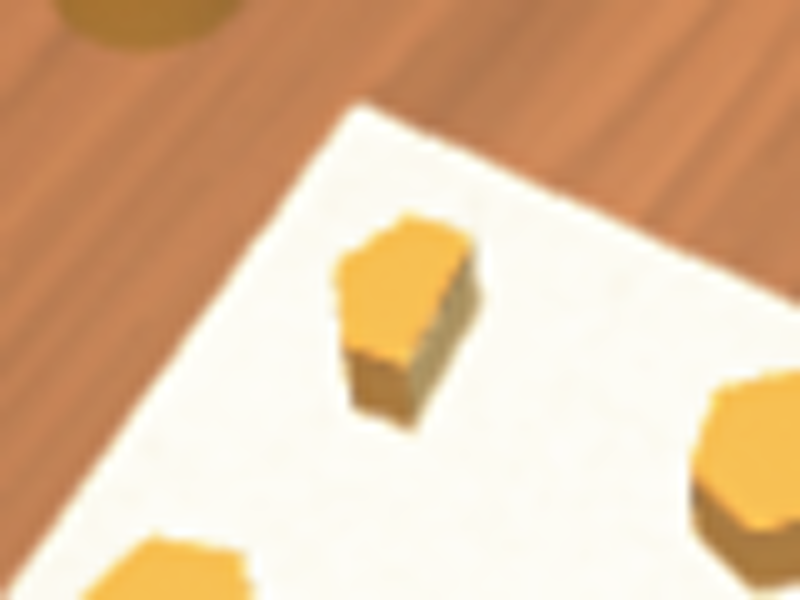

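Request:
move_arm(
  commands=[1,0.15,-0.19,0,0,0,0.1,1,0.15,-0.19,0,0,0,0.1,1,0.15,-0.19,0,0,0,0.1,1,0.15,-0.19,0,0,0,0.1,1,0.15,-0.19,0,0,0,0.1,1,0.15,-0.19,0,0,0,0.1,1,0.15,-0.19,0,0,0,0.1,1,0.15,-0.19,0,0,0,0.1],
)

```text
time: 1.1
eef_pos: [0.5775, 0.2263, 0.2263]
orientation: [-0.003, -0.119, 0.993, -0.003]
contact_force: [0.2, 1.7, 1.1]
finger_gap: 0.0855
```

```bash
cat >> h.py <<'E'
def snap(n,tag):
    from workcell import arm
    c=arm.camera(n);cv2.imwrite(f"pics/{tag}.png",c["image"][:,:,::-1]);pickle.dump(c,open(f"{tag}.pkl","wb"));return c
def toolyaw(q):
    from scipy.spatial.transform import Rotation as R
    m=R.from_quat(np.r_[q[1:],q[0]]).as_matrix();return np.degrees(np.arctan2(m[1,1],m[0,1])),m[:,2]
E
python3 - <<'E'
from h import *
from workcell import arm
c=snap("wrist","w1");st=arm.state();print(st["eef_pos"],toolyaw(st["orientation"]))
print(proj(c,[.596,.215,.04]))
E
```

```text
[0.58366073 0.21524552 0.22618945] (np.float64(103.03430612163456), array([-5.78290217e-06, -1.28008500e-02, -9.99918066e-01]))
[305.06588018 228.34119182]
```

View pics/w1.png

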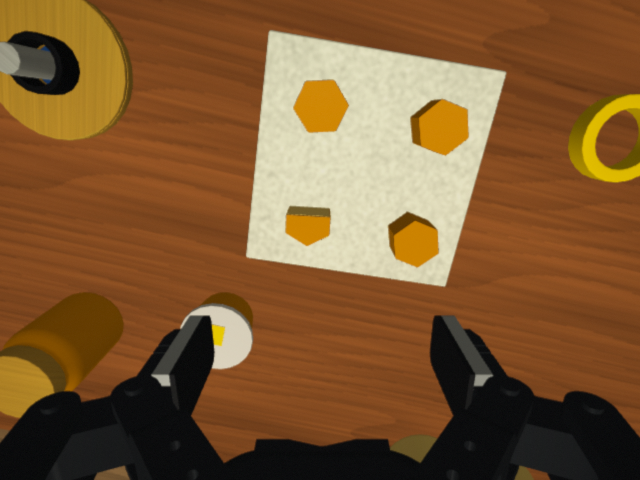

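Wrist view: the broken ingot is at (308,225), with its break face toward the top of the image and its flats on the left and right sides. I'll fit its pose.

```bash
cat >> h.py <<'E'
def fitbroken(c,x0=.596,y0=.215,ztop=.040,yaw0=-169):
    from scipy.optimize import minimize
    W=world(c);im=c["image"].astype(int)
    d=np.hypot(W[...,0]-x0,W[...,1]-y0)
    m=(d<.035)&(abs(W[...,2]-ztop)<.004)&(im[...,0]-im[...,2]>100)
    # intersect pixel rays with top plane
    v,u=np.nonzero(m);K=c["camera_matrix"];r=np.c_[(u-K[0,2])/K[0,0],(v-K[1,2])/K[1,1],np.ones(len(u))]@c["R"]
    o=-c["R"].T@c["t"];P=(o+r*((ztop-o[2])/r[:,2])[:,None])[:,:2]
    h=.020/np.cos(np.pi/6)
    poly=np.array([[.010,.02],[-.0075,.02],[-.019,0],[-.0075,-.02],[.010,-.02]],np.float32)
    g=np.stack(np.meshgrid(np.arange(-.04,.04,.0005),np.arange(-.04,.04,.0005)),-1).reshape(-1,2)+[x0,y0]
    # area per pixel -> occupancy on grid by nearest
    from scipy.spatial import cKDTree
    dd,_=cKDTree(P).query(g);occ=dd<.0006
    def f(p):
        a=np.radians(p[2]);R=np.array([[np.cos(a),-np.sin(a)],[np.sin(a),np.cos(a)]]);q=(g-p[:2]/1000)@R
        # inside signed distance, soft
        e=np.roll(poly,-1,0)-poly;n=np.c_[e[:,1],-e[:,0]];n/=np.linalg.norm(n,axis=1)[:,None]
        n*=np.sign((n*poly).sum(1))[:,None]
        s=((q[:,None]-poly[None])*n[None]).sum(2).max(1)
        i=1/(1+np.exp(np.clip(s/.0005,-50,50)));return ((i-occ)**2).mean()
    best=min((minimize(f,[x0*1000,y0*1000,yaw0+k],method="Nelder-Mead",options=dict(initial_simplex=[[x0*1000,y0*1000,yaw0+k],[x0*1000+5,y0*1000,yaw0+k],[x0*1000,y0*1000+5,yaw0+k],[x0*1000,y0*1000,yaw0+k+8]])) for k in(-8,0,8)),key=lambda r:r.fun)
    return best.x,best.fun,occ.sum()*.25,P.mean(0)
E
python3 - <<'E'
from h import *
c=pickle.load(open("w1.pkl","rb"));W=world(c)
print(fitbroken(c)); print(fitbroken(pickle.load(open("top0.pkl","rb"))))
print("W",W[228,308],W[170,340])
E
```

```text
(array([ 593.02807329,  216.35784001, -169.80487802]), np.float64(0.006848696977877604), np.float64(924.5), array([0.59479919, 0.21665469]))
(array([ 595.15462201,  215.43792613, -169.6184157 ]), np.float64(0.11809079685493622), np.float64(122.0), array([0.5971686 , 0.21479071]))
W [0.59540529 0.21752345 0.03883763] [0.54232676 0.23486339 0.00655506]
```

Request:
move_arm(
  commands=[1,0.02,0,-0.1,0.016,0,-0.06,1,0.02,0.005,-0.1,0,0,0,1,0,0,-0.1,0,0,0,1,0,0,-0.1,0,0,0,1,0,0,-0.1,0,0,0,1,0,0,-0.1,0,0,0,1,0,0,-0.1,0,0,0,1,0,0,0,0,0,0],
)

```text
time: 2.15
eef_pos: [0.5931, 0.212, 0.0431]
orientation: [-0.002, -0.084, 0.996, -0.001]
contact_force: [-0.4, 0.1, 0.7]
finger_gap: 0.0853
```

```bash
cat >> h.py <<'E'
def st():
    from workcell import arm
    s=arm.state();print(round(s["time"],2),s["eef_pos"].round(4),toolyaw(s["orientation"])[0].round(2),toolyaw(s["orientation"])[1].round(4),s["contact_force"].round(1),s["finger_gap"])
E
python3 -c "
from h import *;st()"
```

```text
2.15 [0.5931 0.212  0.0431] 99.62 [-0.0047 -0.0028 -1.    ] [-0.4  0.1  0.7] 0.08527359169098553
```

Request:
move_arm(
  commands=[1,0,0.017,0,0,0,0,1,0,0,-0.06,0,0,0,1,0,0,-0.05,0,0,0,1,0,0,0,0,0,0,-1,0,0,0,0,0,0,-1,0,0,0,0,0,0,-1,0,0,0,0,0,0,-1,0,0,0,0,0,0],
)

```text
time: 3.15
eef_pos: [0.5956, 0.2178, 0.0178]
orientation: [0.001, -0.084, 0.996, -0.0]
contact_force: [0.4, 0.3, -0.3]
finger_gap: 0.0388
```

```bash
python3 -c "
from h import *;st();snap('wrist','w2')"
```

```text
3.15 [0.5956 0.2178 0.0178] 99.59 [ 1.5e-03 -1.0e-04 -1.0e+00] [ 0.4  0.3 -0.3] 0.03884705096645849
```

View pics/w2.png

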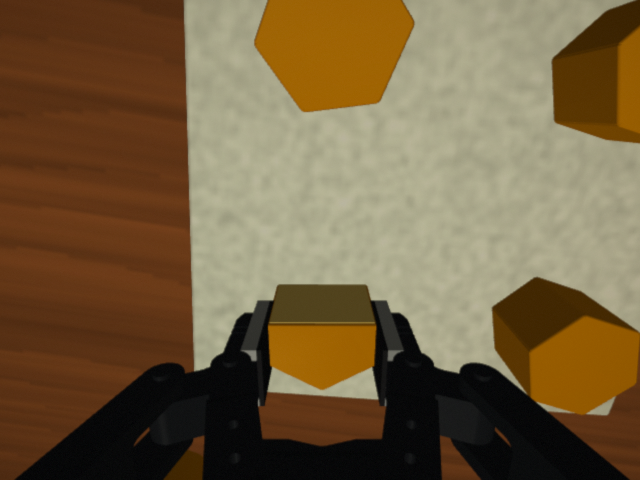

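Request:
move_arm(
  commands=[-1,0,0,0.06,0,0,0,-1,0,0,0.15,0,0,0,-1,0,0,0.15,0,0,0,-1,0,-0.1,0.08,0,0,0,-1,-0.02,-0.2,0,0,0,0,-1,-0.02,-0.2,0,0,0,0,-1,-0.02,-0.2,0,0,0,0,-1,-0.02,-0.2,0,0,0,0],
)

```text
time: 4.2
eef_pos: [0.5758, -0.0068, 0.1395]
orientation: [0.006, -0.089, 0.996, 0.002]
contact_force: [0.8, -0.3, -0.4]
finger_gap: 0.0388
```

```bash
python3 -c "
from h import *;st()"
```

```text
4.2 [ 0.5758 -0.0068  0.1395] 100.22 [ 0.011   0.0044 -0.9999] [ 0.8 -0.3 -0.4] 0.03876679769223945
```

Request:
move_arm(
  commands=[-1,0,-0.2,0,0,0,0,-1,0,-0.2,0,0,0,0,-1,0,-0.2,0,0,0,0,-1,0,-0.2,0,0,0,0,-1,0,-0.08,0,0,0,0,-1,0,0,0,0,0,0,-1,0,0,0,0,0,0,-1,0,0,0,0,0,0],
)

```text
time: 5.2
eef_pos: [0.5756, -0.234, 0.1467]
orientation: [0.01, -0.088, 0.996, 0.001]
contact_force: [-0.5, 0.2, 0.7]
finger_gap: 0.0387
```

```bash
python3 - <<'E'
from h import *;st();c=snap('wrist','w3')
W=world(c);o=-c["R"].T@c["t"]
m=(abs(W[...,2]-.05)<.004)&(np.hypot(W[...,0]-.571,W[...,1]+.238)<.065)
p=W[m];print(len(p),p.mean(0),circ(p[:,:2]))
E
```

```text
5.2 [ 0.5756 -0.234   0.1467] 100.13 [ 0.019   0.0046 -0.9998] [-0.5  0.2  0.7] 0.03869407566907798
2572 [ 0.55675892 -0.24093057  0.04910273] (array([ 0.57065034, -0.23760169]), np.float64(0.051448639303268574))
```

View pics/w3.png

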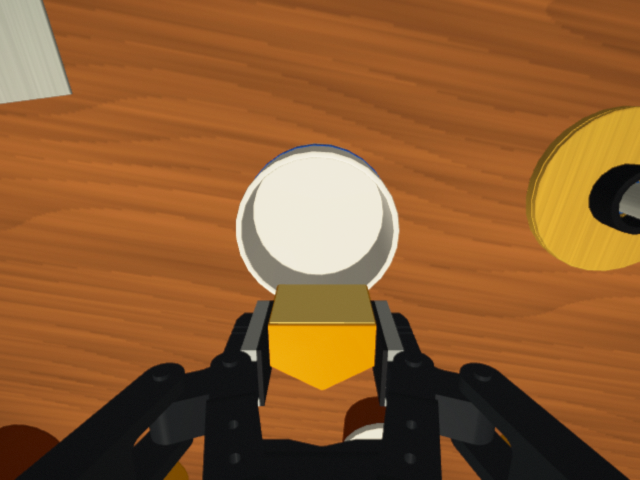

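Request:
move_arm(
  commands=[-1,-0.014,-0.016,0,-0.006,0.024,0,-1,0,0,-0.075,0,0,0,-1,0,0,-0.075,0,0,0,-1,0,0,-0.075,0,0,0,-1,0,0,-0.075,0,0,0,-1,0,0,-0.075,0,0,0,-1,0,0,-0.055,0,0,0,-1,0,0,0,0,0,0],
)

```text
time: 6.25
eef_pos: [0.57, -0.2336, 0.0288]
orientation: [-0.004, -0.091, 0.996, 0.002]
contact_force: [0.4, 0.9, -0.3]
finger_gap: 0.039
```

```bash
python3 -c "
from h import *;st()"
```

```text
6.25 [ 0.57   -0.2336  0.0288] 100.44 [-0.0075  0.0028 -1.    ] [ 0.4  0.9 -0.3] 0.038968508398912
```

Request:
move_arm(
  commands=[-1,0,-0.008,-0.016,0,-0.008,0,-1,0,0,-0.016,0,0,0,-1,0,0,-0.008,0,0,0,-1,0,0,-0.004,0,0,0,-1,0,0,0,0,0,0,-1,0,0,0,0,0,0,-1,0,0,0,0,0,0,-1,0,0,0,0,0,0],
)

```text
time: 7.25
eef_pos: [0.5719, -0.2365, 0.0194]
orientation: [0.002, -0.091, 0.996, 0.0]
contact_force: [0.2, -0.1, -0.2]
finger_gap: 0.0389
```

```bash
python3 -c "
from h import *;st()"
```

```text
7.25 [ 0.5719 -0.2365  0.0194] 100.43 [ 0.0039  0.0012 -1.    ] [ 0.2 -0.1 -0.2] 0.038860935804148435
```

Request:
move_arm(
  commands=[-1,0,0,-0.006,0,0,0,-1,0,0,-0.005,0,0,0,-1,0,0,-0.003,0,0,0,-1,0,0,0,0,0,0,-0.02,0,0,0,0,0,0,0.2,0,0,0,0,0,0,0.3,0,0,0,0,0,0,0.3,0,0,0,0,0,0],
)

```text
time: 8.25
eef_pos: [0.572, -0.2365, 0.0159]
orientation: [0.002, -0.091, 0.996, 0.0]
contact_force: [0.9, 0.1, 0.2]
finger_gap: 0.0554
```

```bash
python3 -c "
from h import *;st();snap('wrist','w4')"
```

```text
8.25 [ 0.572  -0.2365  0.0159] 100.43 [ 0.0041  0.0011 -1.    ] [0.9 0.1 0.2] 0.055374464279179636
```

View pics/w4.png

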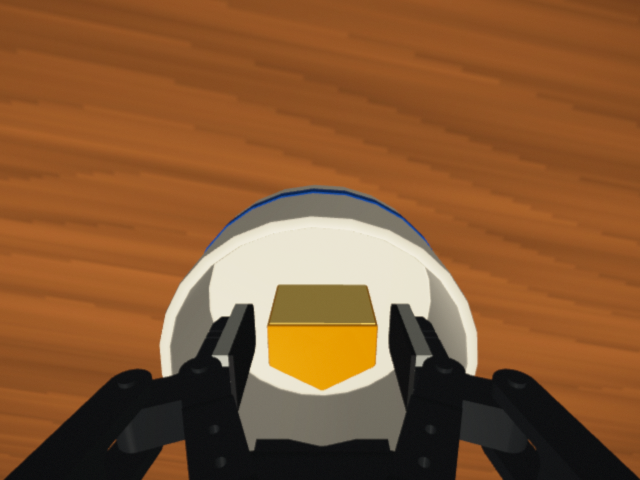

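Wrist view: the broken ingot stands upright in the middle of the pot at (322,335), and the fingers are clear of it at about 240 and 405. I'll lift straight up and go to the lids.

Request:
move_arm(
  commands=[0.3,0,0,0.1,0,0,0,0.3,0,0,0.15,0,0,0,0.3,0,0,0.15,0,0,0,0.3,0,0,0.15,0,0,0,1,-0.05,0.2,0.08,0,0,0,1,-0.05,0.2,0,0,0,0,1,-0.05,0.2,0,0,0,0,1,-0.05,0.2,0,0,0,0],
)

```text
time: 9.3
eef_pos: [0.52, -0.0361, 0.1787]
orientation: [0.004, -0.086, 0.996, -0.0]
contact_force: [0.9, 0.7, -0.3]
finger_gap: 0.0857
```

```bash
python3 - <<'E'
from h import *;st();c=snap('wrist','w5');W=world(c);st()
for lo,hi,r in((.011,.02,.075),(.036,.044,.03),(.06,.075,.02)):
    m=(W[...,2]>lo)&(W[...,2]<hi)&(np.hypot(W[...,0]-.5155,W[...,1]+.0245)<r);p=W[m]
    if len(p): print(lo,len(p),p.mean(0),((p.max(0)+p.min(0))/2).round(4),np.ptp(p,axis=0).round(4))
E
```

```text
9.3 [ 0.52   -0.0361  0.1787] 99.86 [ 7.1e-03 -2.0e-04 -1.0e+00] [ 0.9  0.7 -0.3] 0.0856805377717878
9.35 [ 0.518  -0.0276  0.1785] 100.43 [ 0.0044  0.0049 -1.    ] [-2.9  6.6 -0.4] 0.08505192856909062
0.011 13724 [ 0.50941021 -0.02602077  0.0154138 ] [ 0.5141 -0.0251  0.0155] [0.1214 0.1216 0.009 ]
0.036 1191 [ 0.51060133 -0.02588137  0.03914745] [ 0.5137 -0.025   0.04  ] [0.0453 0.045  0.008 ]
0.06 775 [ 0.51293805 -0.02533272  0.06698073] [ 0.5136 -0.0249  0.0646] [0.0214 0.022  0.0092]
```

View pics/w5.png

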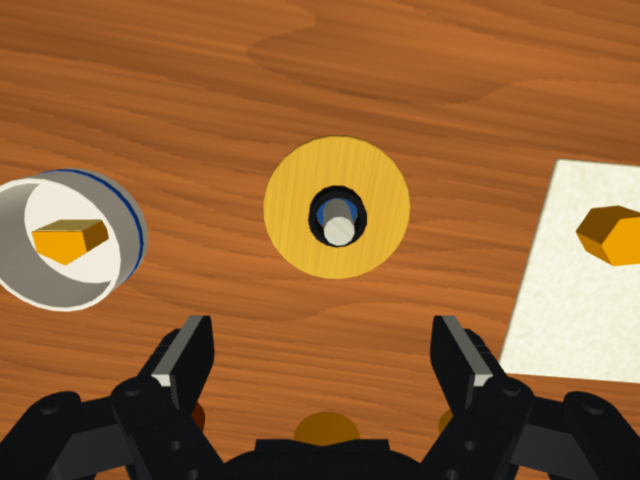

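Request:
move_arm(
  commands=[1,0,0,0,0,0,0,1,-0.014,0,-0.06,0,0,0,1,0,0,-0.08,0,0,0,1,0,0,-0.08,0,0,0,1,0,0,-0.08,0,0,0,1,0,0,-0.06,0,0,0,1,0,0,0,0,0,0,1,0,0,0,0,0,0],
)

```text
time: 10.35
eef_pos: [0.5127, -0.0356, 0.0816]
orientation: [0.001, -0.085, 0.996, 0.0]
contact_force: [-0.3, -0.4, 0.6]
finger_gap: 0.0855
```

```bash
python3 - <<'E'
from h import *;st();c=snap('wrist','w6');W=world(c);st()
for lo,hi,r in((.011,.02,.075),(.036,.044,.03),(.06,.075,.02)):
    m=(W[...,2]>lo)&(W[...,2]<hi)&(np.hypot(W[...,0]-.5145,W[...,1]+.0245)<r);p=W[m]
    if len(p): print(lo,len(p),p.mean(0),((p.max(0)+p.min(0))/2).round(4),np.ptp(p,axis=0).round(4))
E
```

```text
10.35 [ 0.5127 -0.0356  0.0816] 99.8 [ 0.0014  0.0011 -1.    ] [-0.3 -0.4  0.6] 0.08550783737250629
10.4 [ 0.5127 -0.0356  0.0817] 99.81 [ 0.0015  0.0011 -1.    ] [ 0.3 -0.5  0.2] 0.085456430088294
0.011 24684 [ 0.50664701 -0.02657252  0.01544921] [ 0.514  -0.0248  0.0155] [0.1214 0.1217 0.009 ]
0.036 2214 [ 0.50766133 -0.02665625  0.03911002] [ 0.5132 -0.0248  0.04  ] [0.0444 0.0453 0.008 ]
0.06 1747 [ 0.51247093 -0.02538473  0.06676525] [ 0.5141 -0.025   0.0648] [0.0223 0.0217 0.0096]
```

View pics/w6.png

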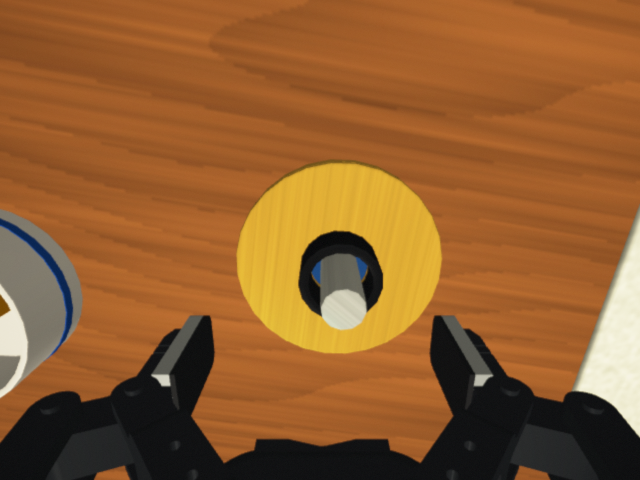

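Request:
move_arm(
  commands=[1,0.005,0.043,0,0,0,0,1,0,0,-0.05,0,0,0,1,0,0,-0.05,0,0,0,1,0,0,-0.04,0,0,0,1,0,0,0,0,0,0,1,0,0,0,0,0,0,1,0,0,0,0,0,0,1,0,0,0,0,0,0],
)

```text
time: 11.4
eef_pos: [0.515, -0.0237, 0.0455]
orientation: [0.002, -0.086, 0.996, 0.0]
contact_force: [0.2, -0.4, -0.6]
finger_gap: 0.0853
```

```bash
python3 -c "
from h import *;st()"
```

```text
11.4 [ 0.515  -0.0237  0.0455] 99.85 [ 0.0043  0.0013 -1.    ] [ 0.2 -0.4 -0.6] 0.08529378736483675
```

Request:
move_arm(
  commands=[1,-0.004,-0.005,-0.008,-0.002,0.006,0,1,0,0,0,0,0,0,-1,0,0,0,0,0,0,-1,0,0,0,0,0,0,-1,0,0,0,0,0,0,-1,0,0,0,0,0,0,-1,0,0,0,0,0,0,-1,0,0,0,0,0,0],
)

```text
time: 12.4
eef_pos: [0.5143, -0.0252, 0.0441]
orientation: [0.0, -0.086, 0.996, -0.0]
contact_force: [0.2, -1.1, 1.3]
finger_gap: 0.0204
```

```bash
python3 -c "
from h import *;st();snap('wrist','w7')"
```

```text
12.4 [ 0.5143 -0.0252  0.0441] 99.84 [ 4.e-04 -5.e-04 -1.e+00] [ 0.2 -1.1  1.3] 0.020449715196237603
```

View pics/w7.png

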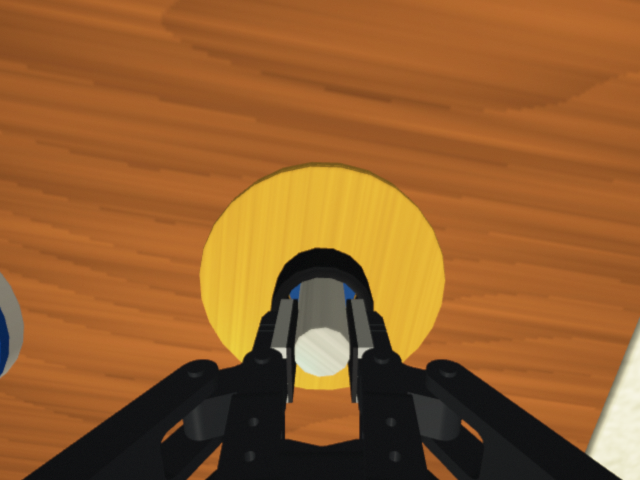

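```bash
python3 - <<'E'
from h import *
for n in("w3","w4","top0","side0"):
    c=pickle.load(open(n+".pkl","rb"));W=world(c)
    d=np.hypot(W[...,0]-.571,W[...,1]+.238)
    m=(W[...,2]>.048)&(W[...,2]<.053)&(d>.046)&(d<.058);p=W[m][:,:2]
    from scipy.optimize import least_squares
    # centre making all points lie within 50..54 annulus
    f=lambda q:(np.hypot(*(p-q).T)-.052)
    r=least_squares(f,[.571,-.238],loss="soft_l1",f_scale=.001)
    a=np.degrees(np.arctan2(*(p-r.x).T[::-1]));print(n,len(p),r.x.round(4),np.std(f(r.x)).round(4),np.histogram(a,8,(-180,180))[0])
E
```

```text
w3 2300 [ 0.5712 -0.2375] 0.0012 [420 382 333 142   0 269 353 401]
w4 6183 [ 0.5713 -0.2374] 0.0012 [1734 1421  368    0    0    0 1053 1607]
top0 124 [ 0.5726 -0.2382] 0.0012 [17 13 13 15 14 14 19 19]
side0 84 [ 0.5694 -0.2374] 0.0016 [11  8  8  9 12 10 16 10]
```

Request:
move_arm(
  commands=[-1,0,0,0.03,0,0,0,-1,0,0,0.06,0,0,0,-1,0,0,0.1,0,0,0,-1,0,0,0.1,0,0,0,-1,0,0,0.1,0,0,0,-1,0,0,0.04,0,0,0,-1,0,0,0,0,0,0,-1,0,0,0,0,0,0],
)

```text
time: 13.45
eef_pos: [0.5106, -0.0251, 0.1559]
orientation: [-0.002, -0.086, 0.996, -0.0]
contact_force: [-0.7, 0.7, -3.4]
finger_gap: 0.0202
```

```bash
python3 -c "
from h import *;st();snap('side','s2')"
```

```text
13.45 [ 0.5106 -0.0251  0.1559] 99.85 [-4.6e-03 -4.0e-04 -1.0e+00] [-0.7  0.7 -3.4] 0.020198117818750742
```

View pics/s2.png

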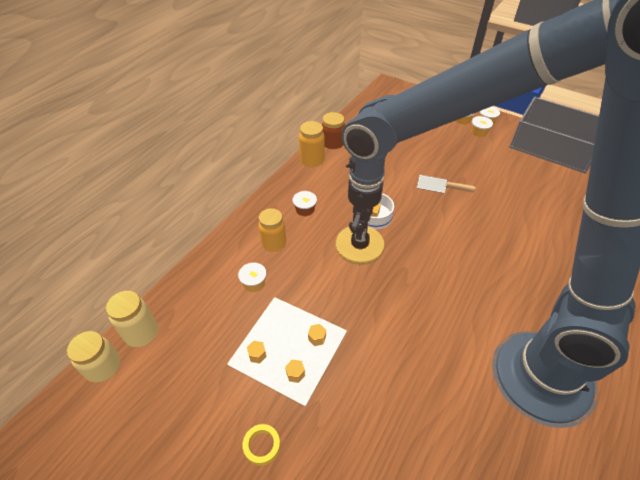

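Request:
move_arm(
  commands=[-1,0.02,-0.07,0,0,0,0,-1,0.04,-0.14,0,0,0,0,-1,0.045,-0.16,0,0,0,0,-1,0.045,-0.16,0,0,0,0,-1,0.045,-0.16,0,0,0,0,-1,0.03,-0.11,0,0,0,0,-1,0.015,-0.05,0,0,0,0,-1,0,0,0,0,0,0],
)

```text
time: 14.5
eef_pos: [0.5682, -0.2534, 0.1493]
orientation: [-0.008, -0.084, 0.996, -0.001]
contact_force: [-0.5, 0.6, -3.6]
finger_gap: 0.0197
```

```bash
python3 -c "
from h import *;st()"
```

```text
14.5 [ 0.5682 -0.2534  0.1493] 99.65 [-0.0156 -0.003  -0.9999] [-0.5  0.6 -3.6] 0.0197453333755696
```

Request:
move_arm(
  commands=[-1,0.008,0.03,0,0.004,-0.018,0,-1,0.005,0.03,0,0,0,0,-1,0,0,-0.03,0,0,0,-1,0,0,-0.04,0,0,0,-1,0,0,-0.04,0,0,0,-1,0,0,-0.03,0,0,0,-1,0,0,0,0,0,0,-1,0,0,0,0,0,0],
)

```text
time: 15.5
eef_pos: [0.5711, -0.2319, 0.1107]
orientation: [-0.001, -0.087, 0.996, 0.002]
contact_force: [-0.6, -0.2, -2.9]
finger_gap: 0.0202
```

```bash
python3 -c "
from h import *;st();snap('wrist','w8')"
```

```text
15.5 [ 0.5711 -0.2319  0.1107] 100.03 [-0.0033  0.0038 -1.    ] [-0.6 -0.2 -2.9] 0.020184845985499144
```

View pics/w8.png

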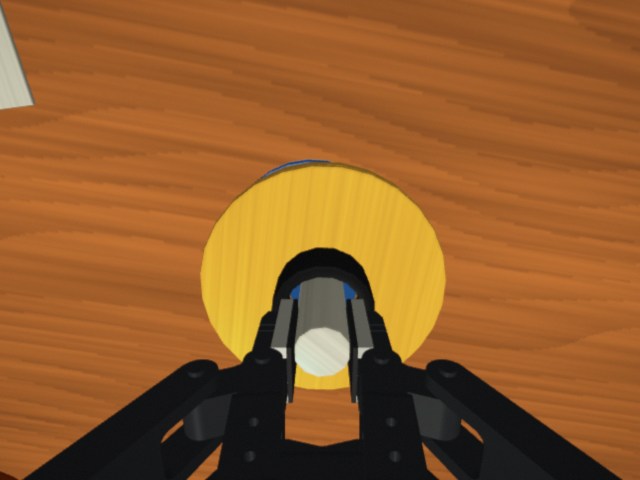

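Request:
move_arm(
  commands=[-1,0.002,-0.012,0,-0.005,-0.004,0,-1,0,-0.012,0,0,0,0,-1,0,0,0,0,0,0,-1,0,0,0,0,0,0,-1,0,0,-0.015,0,0,0,-1,0,0,-0.015,0,0,0,-1,0,0,0,0,0,0,-1,0,0,0,0,0,0],
)

```text
time: 16.55
eef_pos: [0.5719, -0.2386, 0.1034]
orientation: [0.001, -0.087, 0.996, -0.0]
contact_force: [0.4, 0.3, -3.6]
finger_gap: 0.0201
```

```bash
python3 -c "
from h import *;st()"
```

```text
16.55 [ 0.5719 -0.2386  0.1034] 100.01 [ 1.3e-03 -8.0e-04 -1.0e+00] [ 0.4  0.3 -3.6] 0.020054603490261412
```

Request:
move_arm(
  commands=[-1,0,0.003,-0.012,0,0.001,0,-1,0,0,-0.012,0,0,0,-1,0,0,-0.012,0,0,0,-1,0,0,-0.012,0,0,0,-1,0,0,0,0,0,0,-1,0,0,0,0,0,0,-1,0,0,0,0,0,0,-1,0,0,0,0,0,0],
)

```text
time: 17.55
eef_pos: [0.5721, -0.2378, 0.0907]
orientation: [0.0, -0.087, 0.996, -0.0]
contact_force: [0.8, -0.5, -4.1]
finger_gap: 0.02
```

```bash
python3 -c "
from h import *;st()"
```

```text
17.55 [ 0.5721 -0.2378  0.0907] 100.02 [ 8.e-04 -8.e-04 -1.e+00] [ 0.8 -0.5 -4.1] 0.01998405001078544
```

Still carrying the lids' full weight, about 3 mm to go.

Request:
move_arm(
  commands=[-1,0,0,-0.005,0,0,0,-1,0,0,-0.004,0,0,0,-1,0,0,-0.004,0,0,0,-1,0,0,0,0,0,0,-1,0,0,0,0,0,0,-1,0,0,0,0,0,0,-1,0,0,0,0,0,0,-1,0,0,0,0,0,0],
)

```text
time: 18.55
eef_pos: [0.5723, -0.238, 0.0882]
orientation: [0.001, -0.087, 0.996, -0.001]
contact_force: [-0.7, 0.6, -1.9]
finger_gap: 0.0197
```

```bash
python3 -c "
from h import *;st()"
```

```text
18.55 [ 0.5723 -0.238   0.0882] 100.01 [ 0.0015 -0.001  -1.    ] [-0.7  0.6 -1.9] 0.019741271881580022
```

Request:
move_arm(
  commands=[-1,0,0,-0.004,0,0,0,-1,0,0,-0.003,0,0,0,-1,0,0,0,0,0,0,-1,0,0,0,0,0,0,-1,0,0,0,0,0,0,-1,0,0,0,0,0,0,-1,0,0,0,0,0,0,-1,0,0,0,0,0,0],
)

```text
time: 19.55
eef_pos: [0.5724, -0.2379, 0.0882]
orientation: [0.001, -0.087, 0.996, -0.001]
contact_force: [-2.1, 1.3, 1.7]
finger_gap: 0.0201
```

```bash
python3 -c "
from h import *;st()"
```

```text
19.55 [ 0.5724 -0.2379  0.0882] 100.02 [ 1.7e-03 -9.0e-04 -1.0e+00] [-2.1  1.3  1.7] 0.02005041804275155
```

Request:
move_arm(
  commands=[-0.2,0,0,0,0,0,0,0.2,0,0,0,0,0,0,0.6,0,0,0,0,0,0,1,0,0,0,0,0,0,1,0,0,0.08,0,0,0,1,0,0,0.08,0,0,0,1,0,0,0,0,0,0,1,0,0,0,0,0,0],
)

```text
time: 20.55
eef_pos: [0.5734, -0.2383, 0.1282]
orientation: [0.002, -0.087, 0.996, -0.001]
contact_force: [-0.0, 0.1, 0.1]
finger_gap: 0.0855
```

```bash
python3 - <<'E'
from h import *;st();c=snap('wrist','w9');W=world(c);s=snap('side','s3');st()
for lo,hi,r in((.055,.064,.075),(.080,.088,.03),(.104,.119,.02)):
    m=(W[...,2]>lo)&(W[...,2]<hi)&(np.hypot(W[...,0]-.5722,W[...,1]+.238)<r);p=W[m]
    if len(p): print(lo,len(p),p.mean(0),np.median(p[:,2]),((p.max(0)+p.min(0))/2).round(4),np.ptp(p,axis=0).round(4))
cv2.imwrite("pics/s3c.png",cv2.resize(s["image"][140:260,300:460,::-1],None,fx=5,fy=5,interpolation=cv2.INTER_CUBIC))
E
```

```text
20.55 [ 0.5734 -0.2383  0.1282] 100.02 [ 0.0037 -0.0018 -1.    ] [-0.   0.1  0.1] 0.08550723648905514
20.65 [ 0.5734 -0.2383  0.128 ] 100.02 [ 0.0034 -0.0017 -1.    ] [0.9 0.2 0.4] 0.08517819179093646
0.055 24798 [ 0.56483372 -0.23855778  0.05945205] 0.05945636440429205 [ 0.572  -0.2372  0.0595] [0.1214 0.1217 0.009 ]
0.08 2194 [ 0.5655911  -0.23836722  0.08314073] 0.08319312029827633 [ 0.5705 -0.2371  0.084 ] [0.0425 0.0454 0.0079]
0.104 1712 [ 0.57069402 -0.23794719  0.11083461] 0.11128054727279602 [ 0.572  -0.2377  0.1086] [0.0219 0.0216 0.0091]
```

View pics/w9.png

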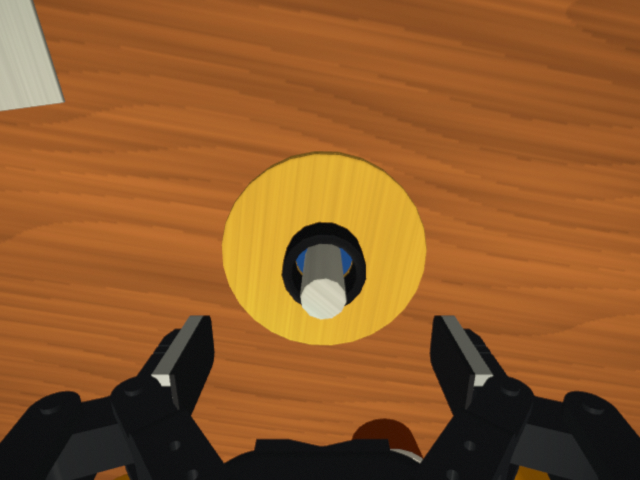

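View pics/s3c.png

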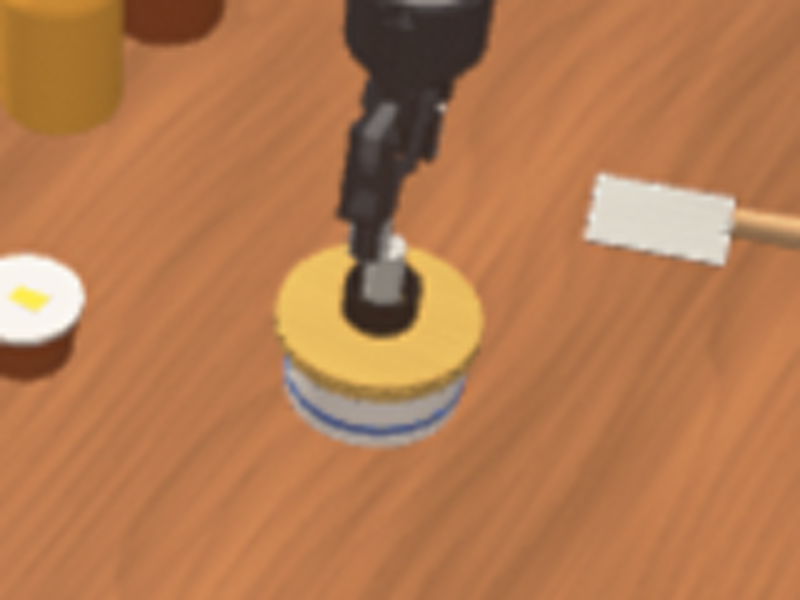

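The lids are seated and level: the brass top rose from 0.0154 to 0.0595 m, and seating calls for +0.044. The knob is at (323,300), concentric with the collar. I'll go down to the collar with the jaws open.

Request:
move_arm(
  commands=[1,-0.006,0.004,0,0.002,0.005,0,1,0,0,-0.06,0,0,0,1,0,0,-0.06,0,0,0,1,0,0,-0.06,0,0,0,1,0,0,-0.05,0,0,0,1,0,0,0,0,0,0,1,0,0,0,0,0,0,1,0,0,0,0,0,0],
)

```text
time: 21.65
eef_pos: [0.5703, -0.2367, 0.0636]
orientation: [-0.003, -0.087, 0.996, 0.001]
contact_force: [-0.1, -1.3, 0.2]
finger_gap: 0.0853
```

```bash
python3 -c "
from h import *;st()"
```

```text
21.65 [ 0.5703 -0.2367  0.0636] 100.02 [-0.0053  0.0014 -1.    ] [-0.1 -1.3  0.2] 0.08531342718114025
```

Request:
move_arm(
  commands=[1,0.006,-0.003,-0.01,-0.002,-0.006,0,1,0,0,-0.004,0,0,0,1,0,0,0,0,0,0,1,0,0,0,0,0,0,1,0,0,0,0,0,0,1,0,0,0,0,0,0,1,0,0,0,0,0,0,1,0,0,0,0,0,0],
)

```text
time: 22.65
eef_pos: [0.5727, -0.2378, 0.0612]
orientation: [0.001, -0.087, 0.996, -0.001]
contact_force: [0.4, 0.1, 0.1]
finger_gap: 0.0854
```

```bash
python3 -c "
from h import *;st()"
```

```text
22.65 [ 0.5727 -0.2378  0.0612] 100.02 [ 0.0022 -0.0011 -1.    ] [0.4 0.1 0.1] 0.08542261739786888
```

Request:
move_arm(
  commands=[1,-0.002,0.001,-0.004,0.001,0.002,0,1,0,0,0,0,0,0,0.3,0,0,0,0,0,0,0.1,0,0,0,0,0,0,-1,0,0,0,0,0,0,-1,0,0,0,0,0,0,-1,0,0,0,0,0,0,-1,0,0,0,0,0,0],
)

```text
time: 23.65
eef_pos: [0.5725, -0.2378, 0.0606]
orientation: [0.001, -0.087, 0.996, -0.0]
contact_force: [-0.1, 0.3, 1.7]
finger_gap: 0.0439
```

```bash
python3 -c "
from h import *;st();snap('wrist','w10')"
```

```text
23.65 [ 0.5725 -0.2378  0.0606] 100.01 [ 1.3e-03 -6.0e-04 -1.0e+00] [-0.1  0.3  1.7] 0.04385826362378324
```

View pics/w10.png

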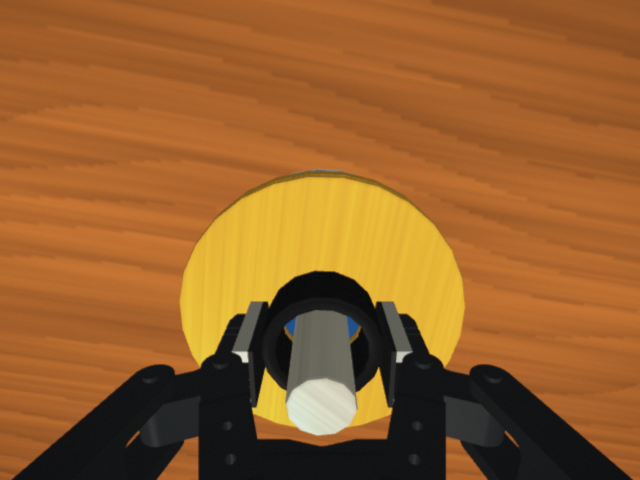

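Request:
move_arm(
  commands=[-1,0,0,0.015,0,0.001,0,-1,0,0,0.02,0,0,0,-1,0,0,0.025,0,0,0,-1,0,0,0.03,0,0,0,-1,0,0,0.03,0,0,0,-1,0,0,0.02,0,0,0,-1,0,0,0,0,0,0,-1,0,0,0,0,0,0],
)

```text
time: 24.7
eef_pos: [0.5719, -0.2374, 0.0978]
orientation: [-0.0, -0.087, 0.996, -0.0]
contact_force: [0.4, 0.4, -1.5]
finger_gap: 0.0442
```

```bash
python3 -c "
from h import *;st()"
```

```text
24.7 [ 0.5719 -0.2374  0.0978] 100.02 [-4.e-04 -2.e-04 -1.e+00] [ 0.4  0.4 -1.5] 0.044180854288736776
```

Request:
move_arm(
  commands=[-1,0,0,0.03,0,0,0,-1,0,0,0.05,0,0,0,-1,0,0,0.06,0,0,0,-1,0,0,0.05,0,0,0,-1,0,0,0.04,0,0,0,-1,0,0,0.02,0,0,0,-1,0,0,0,0,0,0,-1,0,0,0,0,0,0],
)

```text
time: 25.7
eef_pos: [0.5718, -0.2374, 0.1651]
orientation: [0.0, -0.087, 0.996, -0.0]
contact_force: [0.3, -0.8, -1.5]
finger_gap: 0.0439
```

```bash
python3 -c "
from h import *;st()"
```

```text
25.7 [ 0.5718 -0.2374  0.1651] 100.01 [ 2.e-04 -3.e-04 -1.e+00] [ 0.3 -0.8 -1.5] 0.04392676474866627
```

4.5 mm too high, so I'll trim it and then check.

Request:
move_arm(
  commands=[-1,0,0,-0.012,0,0,0,-1,0,0,-0.007,0,0,0,-1,0,0,0,0,0,0,-1,0,0,0,0,0,0,-1,0,0,0,0,0,0,-1,0,0,0,0,0,0,-1,0,0,0,0,0,0,-1,0,0,0,0,0,0],
)

```text
time: 26.7
eef_pos: [0.5711, -0.2372, 0.1587]
orientation: [-0.001, -0.087, 0.996, 0.0]
contact_force: [0.8, -0.5, -2.0]
finger_gap: 0.0442
```

```bash
python3 - <<'E'
from h import *;st();s=snap('side','s4');t=snap('top','t4');S=world(s);c0=pickle.load(open("side0.pkl","rb"))
cv2.imwrite("pics/s4c.png",cv2.resize(s["image"][120:240,300:460,::-1],None,fx=5,fy=5,interpolation=cv2.INTER_CUBIC))
m=np.hypot(S[...,0]-.572,S[...,1]+.238)<.07
im=s["image"].astype(int);r,g,b=im[...,0],im[...,1],im[...,2]
br=m&(S[...,2]>.13)&(S[...,2]<.18)&(r-b>60);p=S[br];print('brass',len(p),p.mean(0),np.median(p[:,2]))
A=np.c_[p[:,:2]-p[:,:2].mean(0),np.ones(len(p))];
q=p[abs(p[:,2]-np.median(p[:,2]))<.006];A=np.c_[q[:,:2]-q[:,:2].mean(0),np.ones(len(q))];print('plane',np.linalg.lstsq(A,q[:,2],rcond=None)[0])
bl=m&(b>r+20)&(S[...,2]>.04)&(S[...,2]<.07);p=S[bl];print('blue',len(p),np.median(p[:,2]) if len(p) else 0)
E
```

```text
26.7 [ 0.5711 -0.2372  0.1587] 100.01 [-2.2e-03  4.0e-04 -1.0e+00] [ 0.8 -0.5 -2. ] 0.04421435498638233
brass 848 [ 0.56251099 -0.22287107  0.15649538] 0.15713477928883435
plane [ 0.00147952 -0.00768631  0.15714011]
blue 619 0.054462892684352185
```

View pics/s4.png

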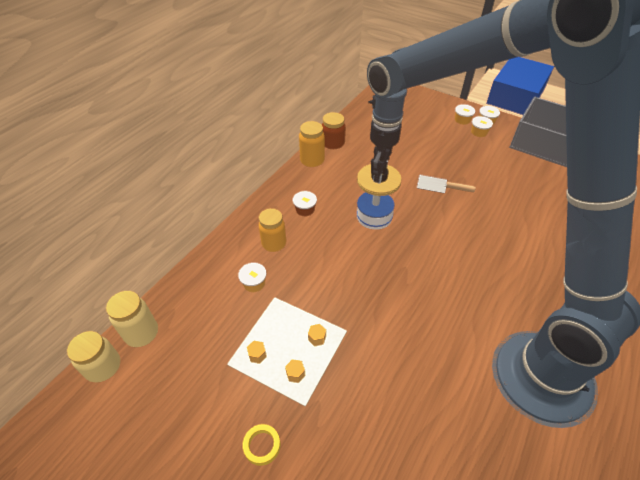

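View pics/s4c.png

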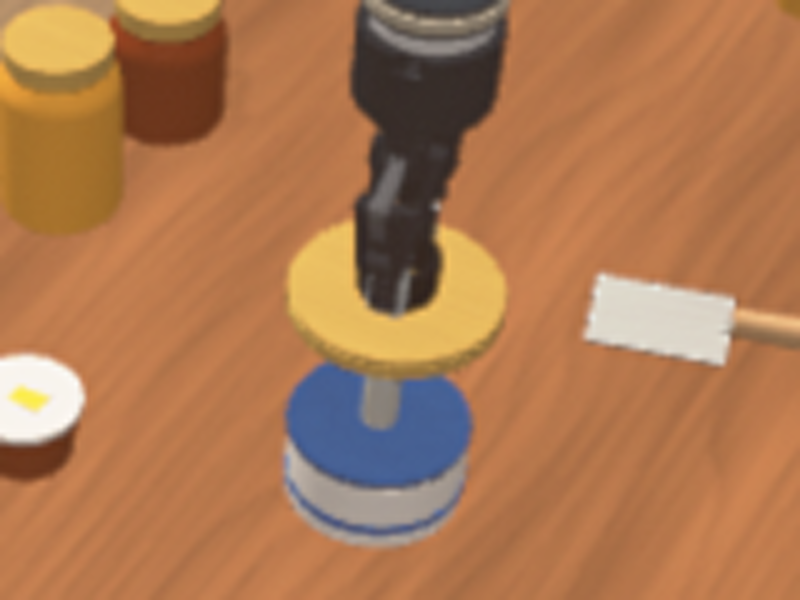

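View pics/t4.png

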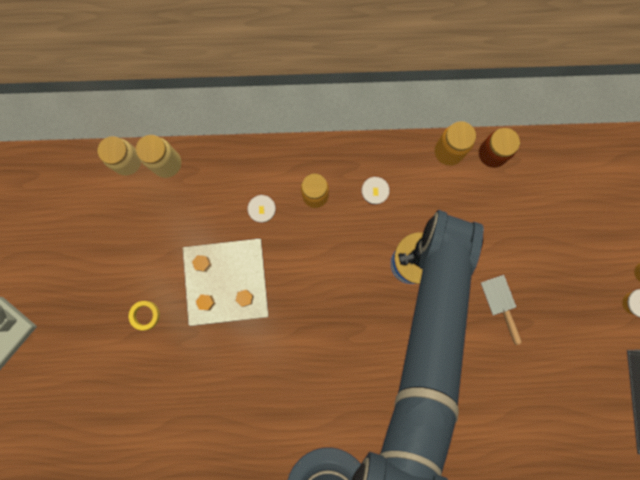

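```bash
python3 -c "
from h import *;st()
from workcell import arm
print(arm.finish_job());st()"
```

```text
26.8 [ 0.5711 -0.2372  0.1587] 100.02 [-2.2e-03  4.0e-04 -1.0e+00] [ 0.5  0.  -0.8] 0.04343043350827084
the job is handed in; nothing more can be done
None
the job is handed in; nothing more can be done
```

The job is done and handed in at 26.8 s, with the brass lid still held over the pot. None of the last checks failed.

- **Ingot:** the broken ingot was gripped across its flats and lowered to about the pot floor before release. A wrist picture then showed it standing upright in the middle of the pot. The three whole ingots are at the same pixels in the top view as before.
- **Lids onto the pot:** both lids were lifted together by the steel knob, set on the pot and let go. The brass top rose 44 mm from its starting height, exactly what seating calls for, and the force showed firm contact.
- **Brass lid alone:** it was raised by its collar 98 mm by the tool position (about 97.5 mm by camera). It is level to within about 0.5°.
- **Inner lid:** it stayed seated. Its top reads 54.5 mm against an expected 55 mm.
- **Everything else:** the jar, tubs, label roll and spatula look unmoved in both the top and side views.

The cameras disagreed on the pot's position by about 3 mm. I used the wrist camera's reading, which lay between the other two, and the lids seated without catching.

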